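# Show a turned lid's underside to the inspection camera

### The arm

A 6-joint arm with a two-finger parallel gripper is mounted at the origin on the work surface. World frame = base frame: x ahead of the robot, y to its left, z up, the work surface at z = 0. Lengths are in m, angles in rad, forces in N, time in s.
With the tool pointing down it reaches from about 0.375 to 0.925 m from the base axis. Payload 5.7 kg.
Tool frame: the origin (TCP) lies midway between the tips of the shut fingers; the grasp point (between the pads) lies 19 mm behind it; z points along the fingers, y is the line along which they close (so a half turn about z gives the same grasp; the last joint's range is limited). The gripper opens to 88 mm and grips with 3 to 60 N. Pads are 20 mm wide; open, the fingers measure 115 mm over their backs; the gripper's body (75 mm by 178 mm) begins 61 mm behind the grasp point.
Start: joints at [1.002, 0.359, 1.51, -0, 1.272, -0.115], TCP at [0.263, 0.539, 0.223] pointing down, gripper open.
Joint ranges: [-2.97, 2.97], [-1.01, 2.36], [0.21, 2.38], [-0.96, 4.11], [0.2, 2.71], [-2.98, 2.98]. Speed limits (rad/s): [2.39, 2.39, 3.14, 3.14, 3.14, 3.14].

### API

Orientations are given as a unit quaternion [x, y, z, w].
In Python, from bench import move_ptp, servo_line, goto_joints, move_gripper, sleep, inverse_kinematics, capture, PlanningError, close_job, spot_in, silhouettes, current_clock, current_joint_pos, current_qvel, current_joint_torque, current_position, current_orientation, current_force, current_torque, current_finger_gap, current_grip_force gives the robot as it stands. Calls block until the motion is done:
- move_ptp(position, orientation): joint-space move of the TCP to a pose.
- servo_line(position, orientation=None, rate=0.15, contact_N=None): straight line of the TCP; orientation=None keeps the orientation; rate is the mean speed in m/s. With contact_N (N) it stops when the force on the tool has changed by that much, and returns True; else False.
- goto_joints(angles): joint-space move.
- move_gripper(opening): finger opening in m; the grip force is fixed at half the most; returns when the fingers have stopped.
- sleep(seconds).
- inverse_kinematics(position, orientation): joint angles nearest the present ones, or None.
- capture(name): name is "scene" or "side" or "wrist"; returns a dict with "image" (480x640x3 uint8, blue, green, red), "range_z" (480x640 float32, m along the optical axis (not along the pixel's ray), 0 where there is no reading), "intrinsics" (3x3 intrinsics, pixels), "R" (3x3) and "t" (3): a world point X has camera coordinates R X + t. Camera axes: x right, y down, z forward; pixel columns grow to the right and rows downward; lengths in m; the calibration is good to about 2 mm. A picture is of the moment at which its call begins.
A pose or a line that the arm cannot do raises PlanningError and nothing moves.
- close_job(): hands the job in; it is judged then, once.
Trained networks look in the newest picture that a camera, given by its name, has taken for a name from the list of things; names that differ only in an ending like _2 or _b are one class to them, and where a whole thing is asked for, a point or a joint stands for the part that bears it (a point fixed in the world has none). Each returns a list of dicts, best first, with "conf" (0 to 1); they miss things now and then, are a little off and sometimes report something else, mostly with a low value. They report only what shows in the picture. A call takes as long as a camera call.
- spot_in(camera, query): "xy" ([column, row] in pixels, amid what is visible of it).
- silhouettes(camera, query): "region" (480x640 bool, what is visible of it) and "xy" ([column, row] in pixels, amid what is visible of it).
Readings, each from a call of its own:
- current_clock(): time.
- current_joint_pos(): joint angles.
- current_qvel(): joint speeds.
- current_joint_torque(): joint torques, N m.
- current_position(): TCP position.
- current_orientation(): TCP orientation.
- current_force(): force on the tool from outside, world axes, zero at the start.
- current_torque(): the same for the moment, N m.
- current_finger_gap(): finger opening in m.
- current_grip_force(): force on a finger pad.
Only numpy, scipy, OpenCV 4.12 (cv2) and the standard library are available. Lean on these libraries where they do the work, as an engineer would, in place of code of your own. Each camera call takes 0.05 s, during which the arm holds its last target. There are 200 camera calls.

### The job

Pick the lid off the wooden bowl that has the side handle, gently, with no more than 50 N on a finger so that the knob is not marked, and show its underside to the inspection camera: hold it in the air square to the camera and centred on its line of sight, with the lid's lowest face 12 cm in front of the lens glass. Finish while holding the lid still there, without putting it down or letting go; do not knock it against the camera, leave the bowl standing where it is, and do not disturb anything else on the bench.

Things in the scene. Friction and masses are not known exactly. Their poses are not given: they have to be found in the camera images.
- lid: Turned wooden lid on the bowl with the side handle: disc 98 mm across, edge 5 mm thick, middle (60 mm across) 12 mm. Knob on top 36 mm across, straight sides 16 to 36 mm above the origin. Boss below, 72 mm across, 7 mm deep, in the mouth. 0.06 to 0.13 kg. Origin: centre of the disc's lower face, 70 mm above the bench; z up through the knob.
- lid_under (a point): Centre of the lid's lowest face (the flat underside of the boss), 7 mm below the lid's origin along its axis; axes as the lid's.
- bowl: The bowl with the side handle: a turned wooden bowl, 116 mm across its belly, 70 mm high to the rim, mouth 80 mm across with a 7 mm wide rim, about 0.4 kg, loose on the table. Origin: centre of its underside; z up. The handle is a short stem ending in a 38 mm wooden ball, 40 mm above the table, reaching 108 mm from the axis along the bowl's +x; nothing of it rises above the rim.
- plain_bowl: The other bowl, without a handle, which stays covered: a turned wooden bowl, 116 mm across its belly, 70 mm high to the rim, mouth 80 mm across with a 7 mm wide rim, about 0.4 kg, loose on the table. Origin: centre of its underside; z up.
- plain_lid: The lid of the plain bowl, just like the other one; it stays on.
- camera_stand: Inspection camera stand, screwed to the bench: dark steel base 130 x 130 x 14 mm (its centre 10 mm to +x of the origin), two upright aluminium cheeks 89 mm high, 88 mm over their outsides. Between them a slanting black barrel 52 mm across pivots 75 mm above the bench. Origin: on the bench below the pivot; the camera leans to the stand's -x.
- glass (a point): Centre of the lens glass, in the middle of the barrel's upper end, inside a pale light ring 68 mm across, flush with it; 45 mm from the pivot, 111 to 119 mm above the bench. z: the line of sight, out of the lens, leaning 0.3 to 0.65 rad from vertical, differently each time, stiff against a light touch. y: level, along the pivot.
- mortar: Large turned mortar, 136 mm across, 125 mm high. Origin: centre of underside.
- blank: Upturned bowl blank, 148 mm across, 62 mm high. Origin: centre of underside.
- dish: Upturned low dish, 170 mm across, 36 mm high. Origin: centre of underside.
- sanding_block: Cork sanding block, 65 x 110 x 30 mm. Origin: centre of underside.
- wax_tin: Wax tin, 76 mm across, 55 mm high. Origin: centre of underside.
- mallet: Wooden mallet lying down: head 56 mm across, 100 mm long along x; handle along +y, reaching 157 mm from the origin. Origin: on the bench below the head's centre.

How it is judged:
By the outcome, as a careful person would: the job done as asked, in the order asked, and still so for the second after the job is handed in, while the arm keeps its last pose, push and grip.
It also fails if it takes over 37 s, if anything falls off the work surface, if the arm or the gripper's body presses on something with over 40 N, if the wrist force passes 120 N, or if a joint passes its speed limit or range.

## Working session

There is one attempt and no reset: what is moved stays moved. The work goes in short steps, each a Python script; the robot and the scene stay as the last script left them, time stands still between calls to the robot, and variables do not carry over. Pictures are saved under pics/ and viewed, at most 10 in all, crops included, and the job is handed in when it is done.

```bash
mkdir -p pics; ls
python3 - <<'E'
from bench import *
import cv2,numpy as np
ims=[]
for c in ["scene","side"]:
    d=capture(c); ims.append(d["image"])
    cv2.imwrite(f"pics/{c}0.png",d["image"])
    print(c,d["intrinsics"].tolist(),(-d["R"].T@d["t"]).round(3),d["R"].round(3).tolist())
    for q in ["lid","plain_lid","bowl","plain_bowl","camera_stand","glass","mortar","blank","dish","wax_tin","mallet","sanding_block"]:
        r=silhouettes(c,q)
        for s in r[:2]:
            m=s["region"]&(d["range_z"]>0)
            v,u=np.nonzero(m)
            if len(v)==0: print(c,q,"none",s["conf"]);continue
            z=d["range_z"][v,u]; K=d["intrinsics"]
            P=np.c_[(u-K[0,2])/K[0,0]*z,(v-K[1,2])/K[1,1]*z,z]
            W=(P-d["t"])@d["R"]
            print(c,q,round(s["conf"],2),np.round(s["xy"]),m.sum(),np.percentile(W,[3,50,97],axis=0).round(3).tolist())
print(current_clock(),current_position(),current_orientation())
E
```

```text
pics
scene [[440.53948947443115, 0.0, 326.0681087757426], [0.0, 440.53948947443115, 242.00163340554764], [0.0, 0.0, 1.0]] [ 1.107 -0.294  1.042] [[0.275, 0.961, 0.009], [0.835, -0.234, -0.498], [-0.477, 0.145, -0.867]]
scene lid 0.97 [240. 231.] 957 [[0.445, -0.372, 0.073], [0.495, -0.33, 0.08], [0.528, -0.29, 0.108]]
scene plain_lid 0.55 [340. 215.] 921 [[0.461, -0.11, 0.073], [0.512, -0.071, 0.08], [0.547, -0.026, 0.107]]
scene bowl 0.73 [254. 251.] 779 [[0.487, -0.381, 0.023], [0.531, -0.311, 0.051], [0.552, -0.247, 0.068]]
scene bowl 0.53 [395. 306.] 2989 [[0.712, -0.076, 0.013], [0.78, -0.015, 0.061], [0.838, 0.05, 0.065]]
scene plain_bowl 0.8 [344. 231.] 587 [[0.485, -0.123, 0.018], [0.546, -0.087, 0.051], [0.559, -0.021, 0.07]]
scene camera_stand 0.78 [460. 241.] 2506 [[0.59, 0.151, 0.006], [0.651, 0.204, 0.016], [0.71, 0.286, 0.124]]
scene glass 0.88 [463. 224.] 802 [[0.591, 0.18, 0.047], [0.637, 0.209, 0.109], [0.663, 0.242, 0.127]]
scene glass 0.38 [343. 215.] 894 [[0.463, -0.111, 0.073], [0.512, -0.072, 0.08], [0.546, -0.027, 0.107]]
scene mortar 0.57 [152. 265.] 3394 [[0.
[... 1801 characters left out ...]
58, -0.626, 0.012], [0.52, -0.578, 0.082], [0.581, -0.501, 0.125]]
side blank 0.91 [376. 222.] 2074 [[0.697, -0.082, 0.005], [0.753, -0.048, 0.057], [0.82, 0.039, 0.064]]
side dish 0.72 [418. 288.] 2969 [[0.677, -0.362, 0.001], [0.74, -0.312, 0.031], [0.813, -0.232, 0.038]]
side wax_tin 0.62 [292. 407.] 1984 [[0.355, -0.593, 0.007], [0.386, -0.575, 0.052], [0.421, -0.53, 0.056]]
side mallet 0.81 [221. 199.] 793 [[0.342, 0.202, 0.003], [0.392, 0.217, 0.035], [0.432, 0.362, 0.055]]
side sanding_block 0.62 [242. 299.] 1301 [[0.331, -0.277, 0.0], [0.361, -0.24, 0.028], [0.393, -0.168, 0.032]]
1.3 [0.26301025 0.5392392  0.22262349] [ 2.24928204e-01  9.74375338e-01 -5.53676350e-05 -9.27936678e-06]
```

View pics/scene0.png

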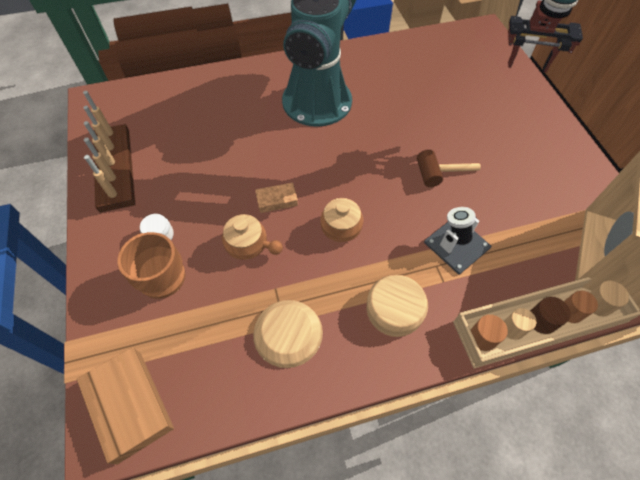

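View pics/side0.png

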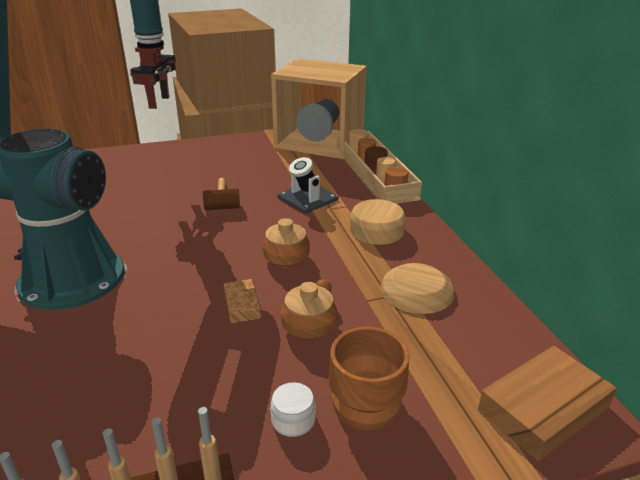

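```bash
cat > h.py <<'E'
from bench import *
import cv2,numpy as np
from scipy.spatial.transform import Rotation as Ro
def down(yaw): return (Ro.from_euler('z',yaw)*Ro.from_euler('x',np.pi)).as_quat()
def cloud(d,m):
    m=m&(d["range_z"]>0); v,u=np.nonzero(m); z=d["range_z"][v,u]; K=d["intrinsics"]
    P=np.c_[(u-K[0,2])/K[0,0]*z,(v-K[1,2])/K[1,1]*z,z]
    return (P-d["t"])@d["R"],u,v
def pix(d,X):
    p=d["intrinsics"]@(d["R"]@X+d["t"]); return p[:2]/p[2]
E
python3 - <<'E'
from h import *
move_ptp([0.56,0.16,0.33],current_orientation())
d=capture("wrist"); np.save("w1.npy",d,allow_pickle=True); cv2.imwrite("pics/w1.png",d["image"])
print(current_clock(),current_joint_pos(),(-d["R"].T@d["t"]).round(3),d["R"].round(3).tolist(),d["intrinsics"][0])
for q in ["glass","camera_stand"]:
    for s in silhouettes("wrist",q)[:2]:
        W,u,v=cloud(d,s["region"]); print(q,s["conf"],s["xy"],len(W),np.percentile(W,[3,50,97],axis=0).round(3).tolist())
        np.save(f"m_{q}.npy",s["region"]) if s["conf"]>.5 else 0
E
```

```text
3.1417 [ 1.61448565e-01  2.56690855e-01  1.39423761e+00  2.51478357e-04
  1.49134799e+00 -9.56994041e-01] [0.49  0.195 0.493] [[0.438, 0.899, -0.001], [0.863, -0.421, 0.28], [0.251, -0.123, -0.96]] [368.15285381   0.         323.31805797]
glass 0.81 [384.1, 237.7] 3243 [[0.586, 0.181, 0.106], [0.613, 0.21, 0.118], [0.64, 0.239, 0.128]]
camera_stand 0.42 [19.9, 314.3] 1865 [[0.467, -0.294, 0.021], [0.516, -0.273, 0.046], [0.546, -0.24, 0.058]]
```

View pics/w1.png

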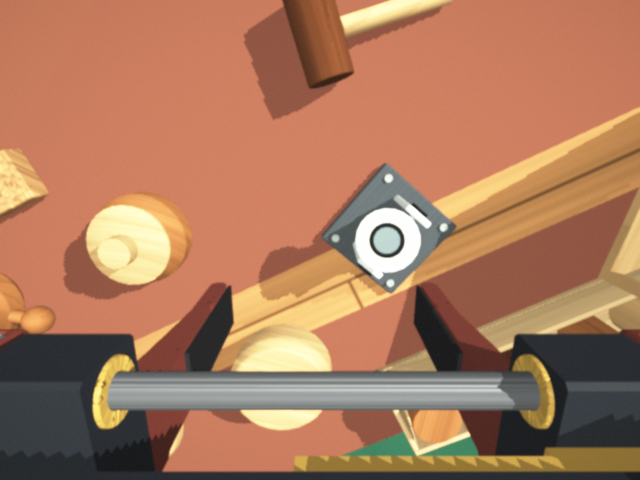

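The wrist view shows the ring and glass at about (387,240), almost square-on, with the stand's base around it. The plain bowl is at (130,240) and the other bowl's handle ball is at (38,319).

```bash
cat >> h.py <<'E'
def ringfit(d,m):
    hsv=cv2.cvtColor(d["image"],cv2.COLOR_BGR2HSV)
    W,u,v=cloud(d,m); g=np.ones(len(W),bool)
    for _ in range(6):
        c=W[g].mean(0); n=np.linalg.svd(W[g]-c,full_matrices=False)[2][2]; n*=np.sign(n[2])
        r=(W-c)@n; g=abs(r)<max(.003,2*np.median(abs(r)))
    # centre: outer contour (hull) of mask on plane
    cs=max(cv2.findContours(m.astype(np.uint8),0,1)[0],key=cv2.contourArea)
    el=cv2.fitEllipse(cv2.convexHull(cs)); K=d["intrinsics"]
    w=hsv[...,2].copy(); wm=((hsv[...,2]>200)&(hsv[...,1]<40)&cv2.dilate(m.astype(np.uint8),np.ones((9,9))).astype(bool)).astype(np.uint8)
    cw=max(cv2.findContours(wm,0,1)[0],key=cv2.contourArea); ew=cv2.fitEllipse(cv2.convexHull(cw))
    out=[]
    for e in (el,ew):
        ray=d["R"].T@np.array([(e[0][0]-K[0,2])/K[0,0],(e[0][1]-K[1,2])/K[1,1],1]); o=-d["R"].T@d["t"]
        out.append(o+ray*(((c-o)@n)/(ray@n)))
    print("c",c.round(4),"n",n.round(4),"lean",np.arccos(n[2]).round(3),"yaw",np.arctan2(n[1],n[0]).round(3),"rms",r[g].std().round(4),g.mean().round(2))
    print("ell",el,ew,"centres",np.round(out,4).tolist())
    return out,n
E
python3 - <<'E'
from h import *
d=np.load("w1.npy",allow_pickle=True).item(); m=np.load("m_glass.npy"); out,n=ringfit(d,m)
for c in ["scene","side"]:
    e=capture(c)
    s=[s for s in silhouettes(c,"glass")][0]; print(c,s["conf"],"pred",pix(e,out[1]),s["xy"])
E
```

```text
c [0.6128 0.2099 0.1177] n [-0.3475 -0.154   0.9249] lean 0.39 yaw -2.724 rms 0.0009 0.98
ell ((388.1445617675781, 239.23033142089844), (63.487430572509766, 65.62380981445312), 63.15890121459961) ((388.6539611816406, 239.13099670410156), (63.54732894897461, 76.0616455078125), 43.18006134033203) centres [[0.6127, 0.2108, 0.1178], [0.6128, 0.2114, 0.118]]
scene 0.89 pred [461.43174337 214.13148732] [463.3, 223.4]
side 0.94 pred [298.93231137 163.70424349] [303.0, 170.3]
```

```bash
cat >> h.py <<'E'
def lidview(tag):
    d=capture("wrist"); np.save(tag+".npy",d,allow_pickle=True); cv2.imwrite(f"pics/{tag}.png",d["image"])
    for s in silhouettes("wrist","lid")[:2]:
        W,u,v=cloud(d,s["region"]); 
        if len(W)<50: print("few",s["conf"]); continue
        print("lid",round(s["conf"],2),s["xy"],len(W))
        top=(W[:,2]>np.percentile(W[:,2],99)-.006); k=W[top]
        dk=W[~top]; 
        print(" knob n",len(k),"mid",((k[:,:2].max(0)+k[:,:2].min(0))/2).round(4),"mean",k.mean(0).round(4),"ext",np.ptp(k,axis=0).round(4),"disc z",np.percentile(dk[:,2],[10,50]).round(4))
        c=cv2.minEnclosingCircle(W[:,:2].astype(np.float32)); print(" circ",np.round(c[0],4),c[1], "knobcirc",cv2.minEnclosingCircle(k[:,:2].astype(np.float32)))
E
python3 - <<'E'
from h import *
q0=Ro.from_quat(current_orientation())
q=(Ro.from_euler('z',-np.pi/3)*q0).as_quat()
move_ptp([0.6,0.15,0.33],q)
d=capture("wrist"); cv2.imwrite("pics/w2.png",d["image"])
s=silhouettes("wrist","glass")[0]; print(s["conf"],s["xy"]); ringfit(d,s["region"])
move_ptp([0.50,-0.37,0.26],q); lidview("l1")
move_ptp([0.54,-0.31,0.26],q0.as_quat()); lidview("l2")
print(current_clock())
E
```

```text
Traceback (most recent call last):
IndexError: list index out of range
```

View pics/w2.png

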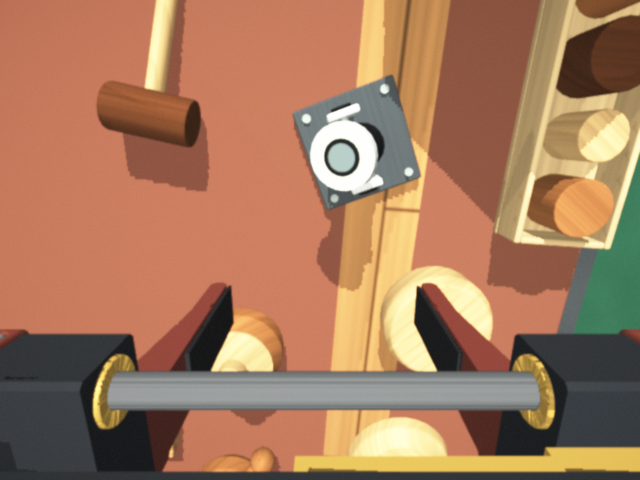

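The net missed the ring here, but it shows plainly at (344,156), about 34 px in radius. I'll use a disc there as the mask.

Run:
```python
from h import *
q=current_orientation()
d=capture("wrist"); r=silhouettes("wrist","glass")
print([(s["conf"],s["xy"]) for s in r[:1]])
m=np.zeros((480,640),np.uint8); cv2.circle(m,(344,156),33,1,-1); ringfit(d,m.astype(bool))
q0=(Ro.from_euler('z',np.pi/3)*Ro.from_quat(q)).as_quat()
move_ptp([0.50,-0.40,0.26],q); lidview("l1")
move_ptp([0.55,-0.36,0.26],q0); lidview("l2")
print(current_clock())
```

```text
[(0.97, [342.4, 150.8])]
c [0.6148 0.2101 0.1185] n [-0.3445 -0.1546  0.926 ] lean 0.387 yaw -2.72 rms 0.0008 0.98
ell ((344.0, 156.0), (65.75143432617188, 65.75143432617188), 0.0) ((344.4989013671875, 155.97276306152344), (66.99472045898438, 75.95726776123047), 150.0741729736328) centres [[0.6155, 0.2105, 0.1189], [0.616, 0.2106, 0.1191]]
lid 0.71 [240.5, 336.7] 1686
 knob n 30 mid [ 0.4573 -0.4063] mean [ 0.4574 -0.4104  0.2762] ext [0.0012 0.0126 0.0365] disc z [0.0144 0.0542]
 circ [ 0.4139 -0.5137] 0.12162836641073227 knobcirc ((0.45689478516578674, -0.40628743171691895), 0.006406731437891722)
lid 0.66 [307.1, 143.2] 9338
 knob n 1463 mid [ 0.4818 -0.3301] mean [ 0.4819 -0.3298  0.1066] ext [0.0351 0.035  0.0048] disc z [0.0763 0.0802]
 circ [ 0.4801 -0.3307] 0.052053119987249374 knobcirc ((0.48173826932907104, -0.33004143834114075), 0.017864499241113663)
lid 0.75 [321.6, 138.4] 9288
 knob n 1487 mid [ 0.4812 -0.3302] mean [ 0.4813 -0.33    0.1066] ext [0.0352 0.0351 0.0052] disc z [0.0765 0.0802]
 circ [ 0.481  -0.3296] 0.049413491040468216 knobcirc ((0.4814673364162445, -0.33008843660354614), 0.017978448420763016)
7.7333
```

View pics/l1.png

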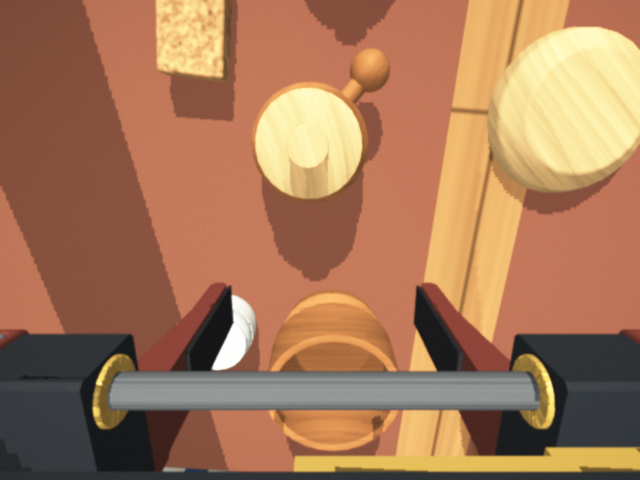

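The lid with its knob is at (310,140). The handle ball is at (370,70), and the mortar, at (333,370), is clear of it. The knob reads the same from both views: (0.4815, -0.330), top at 0.1066. I'll check reachability, then grasp.

```bash
cat >> h.py <<'E'
def ring2(d,c0,n):
    "ring points: near the plane, within 45 mm; robust circle of known radius"
    from scipy.optimize import least_squares
    W,u,v=cloud(d,np.ones((480,640),bool)); r=W-c0; k=(abs(r@n)<.02)&(np.linalg.norm(r,axis=1)<.042); W=W[k]
    for _ in range(8):
        g=abs((W-c0)@n)<.004; c0=c0+n*np.median((W[g]-c0)@n)
        nn=np.linalg.svd(W[g]-W[g].mean(0),full_matrices=False)[2][2]; n=nn*np.sign(nn[2])
    g=abs((W-c0)@n)<.0035; W=W[g]
    a=np.cross([0,0,1],n); a/=np.linalg.norm(a); b=np.cross(n,a)
    p=np.c_[(W-c0)@a,(W-c0)@b].astype(np.float32); p=p[np.linalg.norm(p,axis=1)<.045]
    hull=cv2.convexHull(p)[:,0]
    s=least_squares(lambda x:np.hypot(*(hull-x[:2]).T)-x[2],[0,0,.034],loss="soft_l1",f_scale=.0005).x
    C=c0+a*s[0]+b*s[1]; print("ring2",C.round(4),"R",s[2].round(4),"n",n.round(4)); return C,n
def target(G,n,L,sgn,piv=False):
    h=np.array([n[0],n[1],0]); y=h-(h@n)*n
    if piv: y=np.cross([0,0,1],n)
    y=sgn*y/np.linalg.norm(y); z=-n
    return G+n*L,Ro.from_matrix(np.c_[np.cross(y,z),y,z]).as_quat()
E
python3 - <<'E'
from h import *
d=np.load("w1.npy",allow_pickle=True).item()
C,n=ring2(d,np.array([.6128,.2108,.118]),np.array([-.346,-.154,.9255]))
for s in (1,-1):
  for piv in (0,1):
    p,q=target(C,n,0.12+.007+.0155,s,piv); print(s,piv,p.round(3),inverse_kinematics(p,q))
for y in np.arange(-3,3.2,.5):
    j=inverse_kinematics([.4815,-.33,.0855],down(y)); print(round(y,1),None if j is None else np.round(j,2))
E
```

```text
ring2 [0.6125 0.2092 0.1175] R 0.0336 n [-0.3475 -0.1539  0.9249]
1 0 [0.563 0.187 0.249] [0.13628131 0.1415654  1.82160186 0.14622678 0.80773044 2.77952014]
1 1 [0.563 0.187 0.249] [0.13628131 0.1415654  1.82160186 0.14622678 0.80773044 1.20872381]
-1 0 [0.563 0.187 0.249] [ 0.13628131  0.1415654   1.82160186  0.14622678  0.80773044 -0.36207252]
-1 1 [0.563 0.187 0.249] [ 0.13628131  0.1415654   1.82160186  0.14622678  0.80773044 -1.93286884]
-3.0 [-0.72  0.49  1.69  0.    0.97 -2.43]
-2.5 [-0.72  0.49  1.69 -0.    0.97 -2.93]
-2.0 [-0.72  0.49  1.69 -0.    0.97  2.85]
-1.5 [-0.72  0.49  1.69 -0.    0.97  2.35]
-1.0 [-0.72  0.49  1.69 -0.    0.97  1.85]
-0.5 [-0.72  0.49  1.69 -0.    0.97  1.35]
0.0 [-0.72  0.49  1.69 -0.    0.97  0.85]
0.5 [-0.72  0.49  1.69 -0.    0.97  0.35]
1.0 [-0.72  0.49  1.69 -0.    0.97 -0.15]
1.5 [-0.72  0.49  1.69  0.    0.97 -0.65]
2.0 [-0.72  0.49  1.69  0.    0.97 -1.15]
2.5 [-0.72  0.49  1.69  0.    0.97 -1.65]
3.0 [-0.72  0.49  1.69  0.    0.97 -2.15]
```

Run:
```python
from h import *
q=down(1.2); x,y=.4815,-.330
move_ptp([x,y,0.16],q); f0=current_force()
hit=servo_line([x,y,0.0855],rate=0.06,contact_N=4)
print("hit",hit,current_position(),current_force()-f0)
move_gripper(0.042); move_gripper(0.0)
print("gap",current_finger_gap(),"grip",current_grip_force(),current_position(),current_force()-f0)
servo_line([x,y,0.115],rate=0.05); servo_line([x,y,0.30],rate=0.15)
print("gap",current_finger_gap(),current_grip_force(),current_force()-f0,current_clock())
d=capture("side"); cv2.imwrite("pics/s2.png",d["image"][100:400,150:550])
```

```text
hit False [ 0.48180682 -0.3302537   0.08592446] [-0.61057711 -0.63248583  1.26434476]
gap 0.03524916704493991 grip 29.999877770897 [ 0.48151591 -0.33001593  0.0854842 ] [-0.15816672 -0.44870243 -0.14331989]
gap 0.035026493873562894 29.99984357971698 [ 0.21044019 -1.41390042 -1.11381472] 13.7
```

View pics/s2.png

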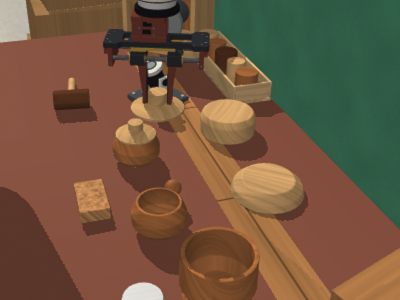

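The side crop shows the lid hanging level in the fingers at (157,107), and the bowl standing open and in place at (158,212). Next I'll look at the ring once more past the held lid, and check how square the lid sits in the gripper.

Run:
```python
from h import *
q=down(1.2); g=np.array([.613,.2095]); p=g-.08*np.array([np.cos(1.2),np.sin(1.2)])
move_ptp([*p,0.34],q); sleep(.2)
d=capture("wrist"); cv2.imwrite("pics/w3.png",d["image"]); np.save("w3.npy",d,allow_pickle=True)
r=silhouettes("wrist","glass"); print([(s["conf"],s["xy"]) for s in r[:2]])
n0=np.array([-.346,-.154,.9255])
C,n=ring2(d,np.array([.613,.2095,.118]),n0)
if r: ringfit(d,r[0]["region"])
e=capture("scene"); cv2.imwrite("pics/sc3.png",e["image"])
# lid top plane in hand
T=current_position(); W,u,v=cloud(d,np.ones((480,640),bool)); rr=np.hypot(*(W-T)[:,:2].T); h=W[:,2]-T[2]
k=(rr<.055)&(h<.005)&(h>-.05); print(k.sum(),np.histogram(h[k],bins=np.arange(-.03,.006,.003)))
L=W[(rr<.052)&(rr>.032)&(abs(h+.0105)<.004)]; A=np.c_[L[:,:2]-T[:2],np.ones(len(L))]
s=np.linalg.lstsq(A,L[:,2]-T[2],rcond=None)[0]; print("lid rim plane",s,len(L)); print(current_clock(),T,current_finger_gap())
```

```text
[(0.75, [324.0, 127.6])]
ring2 [0.6133 0.2093 0.1178] R 0.0337 n [-0.3449 -0.1526  0.9262]
c [0.6146 0.2105 0.1184] n [-0.3471 -0.153   0.9253] lean 0.389 yaw -2.726 rms 0.0009 0.86
ell ((328.42340087890625, 127.11123657226562), (69.51968383789062, 77.49185943603516), 35.19191360473633) ((325.2173156738281, 130.313720703125), (65.74171447753906, 81.03480529785156), 140.17181396484375) centres [[0.6199, 0.2127, 0.1208], [0.6159, 0.211, 0.119]]
16192 (array([   0,    0,    0,    0,    2,   77, 1910, 5860, 5739, 2324,   91]), array([-3.0000000e-02, -2.7000000e-02, -2.4000000e-02, -2.1000000e-02,
       -1.8000000e-02, -1.5000000e-02, -1.2000000e-02, -9.0000000e-03,
       -6.0000000e-03, -3.0000000e-03, -6.9388939e-18,  3.0000000e-03]))
lid rim plane [-0.00425596 -0.00879458 -0.00818499] 6895
15.8417 [0.58411157 0.13443851 0.33996347] 0.03520350089250264
```

View pics/w3.png

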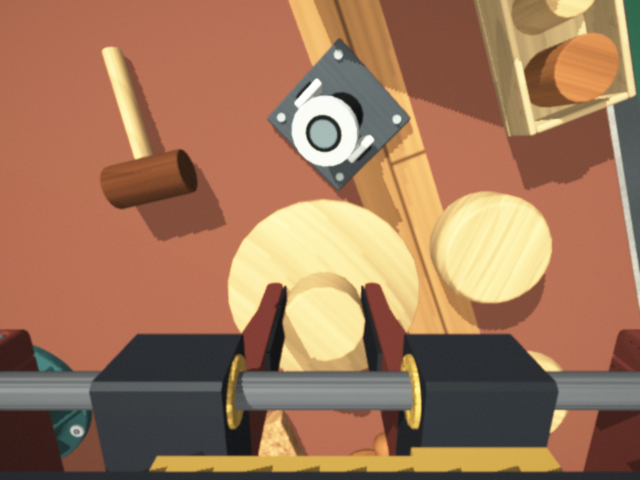

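The ring is at (325,130) and the lid sits square in the fingers at (323,290). The ring position agrees across views, so I'll go to the presenting pose.

Run:
```python
from h import *
G=np.array([.613,.2094,.1174]); n=np.array([-.3465,-.1535,.9255]); n/=np.linalg.norm(n)
L=.12+.007+.0155
p,q=target(G,n,L+.08,-1); move_ptp(p,q)
p,q=target(G,n,L,-1); servo_line(p,q,rate=.08); sleep(1.0)
P=current_position(); R=Ro.from_quat(current_orientation()).as_matrix()
print("err",P-p,"axis",-R[:,2]-n,"gap",current_finger_gap(),current_grip_force(),current_clock(),current_joint_pos())
print("qvel",abs(current_qvel()).max())
for c in ["scene","side"]:
    d=capture(c); cv2.imwrite(f"pics/f_{c}.png",d["image"])
    pl=G+n*.127; W,u,v=cloud(d,np.ones((480,640),bool)); r=W-pl; a=r@n; rad=np.linalg.norm(r-np.outer(a,n),axis=1)
    e=W[(rad<.055)&(rad>.03)&(a>-.012)&(a<.016)]
    aa=(e-pl)@n; k=e[(aa>-.002)&(aa<.016)]
    x=np.cross([0,0,1],n);x/=np.linalg.norm(x);y=np.cross(n,x)
    rr=k-pl; A=np.c_[rr@x,rr@y,np.ones(len(k))]; 
    # conical top: a = 12mm-7mm*(rho-30)/19 ; residual vs tilt
    rho=np.linalg.norm(A[:,:2],axis=1); s=np.linalg.lstsq(A,(rr@n)-(.012-.007*(rho-.03)/.019),rcond=None)[0]
    print(c,len(k),"tilt/offset",s.round(4),"circle",cv2.minEnclosingCircle(A[:,:2].astype(np.float32)))
w=capture("wrist"); cv2.imwrite("pics/f_w.png",w["image"])
a,b=cv2.imread("pics/f_scene.png"),cv2.imread("pics/f_side.png")
cv2.imwrite("pics/f.png",np.hstack([a[100:400,300:600],b[50:350,150:450]]))
```

```text
err [ 8.21282729e-06  1.20776558e-05 -2.15955420e-05] axis [2.49022617e-05 4.16129806e-06 1.00129920e-05] gap 0.035195041871391886 29.999913317151368 18.8083 [ 0.13692838  0.1430824   1.81931453  0.14519865  0.80959322 -0.36071239]
qvel 0.001556717892785827
scene 540 tilt/offset [ 0.002   0.0094 -0.001 ] circle ((0.002903912914916873, 0.003484508488327265), 0.04939267039299011)
side 370 tilt/offset [ 0.0287  0.0011 -0.0018] circle ((0.004529760684818029, -0.0012924897018820047), 0.05013596639037132)
```

View pics/f.png

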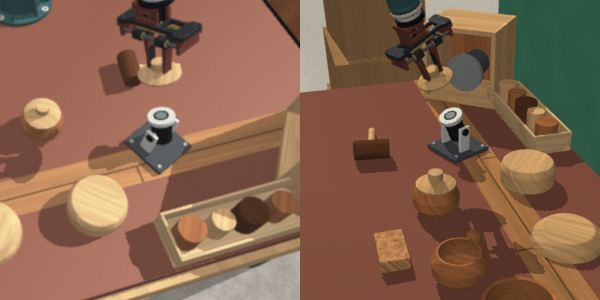

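The crop shows the lid held tilted above the ring, with everything else undisturbed. As a last check, I'll compare the ring and the lid as seen by the same outside cameras.

Run:
```python
from h import *
from scipy.optimize import least_squares
G=np.array([.613,.2094,.1174]); n=np.array([-.3465,-.1535,.9255]); n/=np.linalg.norm(n)
x=np.cross([0,0,1],n);x/=np.linalg.norm(x);y=np.cross(n,x)
for c in ["scene","side"]:
    d=capture(c); C,m=ring2(d,G.copy(),n.copy()); print(c,"ring off x,y,n",((C-G)@np.c_[x,y,n]).round(4))
    pl=G+n*.127
    # lid outline: project model rim circle (z 0 and 5mm) and compare with silhouette hull
    S=[s for s in silhouettes(c,"lid") if np.hypot(*(np.array(s["xy"])-pix(d,pl)))<40]
    if not S: print("no lid");continue
    print(S[0]["conf"],S[0]["xy"],pix(d,pl))
    cs=np.vstack(cv2.findContours(S[0]["region"].astype(np.uint8),0,1)[0]); h=cv2.convexHull(cs)
    t=np.linspace(0,2*np.pi,90)[:,None]
    def hull(o):
        P=np.vstack([pl+o[0]*x+o[1]*y+n*z+.049*(np.cos(t)*x+np.sin(t)*y) for z in (0,.005)]+[pl+o[0]*x+o[1]*y+n*.036+.018*(np.cos(t)*x+np.sin(t)*y)])
        return np.array([pix(d,p) for p in P],np.float32)
    obs=h.reshape(-1,2)+0.; print("obs box",obs.min(0),obs.max(0),"model box",hull([0,0]).min(0).round(1),hull([0,0]).max(0).round(1))
print(current_clock(),current_finger_gap(),current_grip_force())
```

```text
ring2 [0.6168 0.2091 0.1171] R 0.0338 n [-0.3441 -0.1571  0.9257]
scene ring off x,y,n [ 0.0018  0.003  -0.0015]
0.74 [457.9, 176.2] [458.91007417 173.30110179]
obs box [438. 157.] [481. 187.] model box [437.1 155.9] [481.2 186.2]
ring2 [0.6148 0.2046 0.1153] R 0.0351 n [-0.3307 -0.142   0.933 ]
side ring off x,y,n [ 0.0052 -0.0011 -0.0019]
0.81 [286.6, 126.3] [284.55716804 128.52284878]
obs box [269. 115.] [302. 140.] model box [266.5 113.3] [302.1 140.6]
19.1583 0.035011427468180284 29.999762212391943
```

```bash
python3 -c "
from bench import *
print(close_job())"
```

```text
the job is handed in; nothing more can be done
None
```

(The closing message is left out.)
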